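# Put a stopper away under a push-latch cover

### The arm

A 6-joint arm with a two-finger parallel gripper is mounted at the origin on the work surface. World frame = base frame: x ahead of the robot, y to its left, z up, the work surface at z = 0. Lengths are in m, angles in rad, forces in N, time in s.
With the tool pointing down it reaches from about 0.35 to 0.975 m from the base axis. Payload 4.9 kg.
Tool frame: the origin (TCP) lies midway between the tips of the shut fingers; the grasp point (between the pads) lies 19 mm behind it; x points along the fingers, y is the direction in which the jaws open and shut, and the axes are right-handed (so a half turn about x gives the same grasp; the last joint's range is limited). The gripper opens to 85 mm and grips with 20 to 120 N. Pads are 22 mm wide; open, the fingers measure 114 mm over their backs; the gripper's body (76 mm by 85 mm) begins 54 mm behind the grasp point. The pads swing forward as they close: fully open they stand 13 mm farther back than shut.
Start: joints at [-1.255, 0.053, 1.613, -0, 1.476, -0.119], TCP at [0.263, -0.567, 0.231] pointing down, gripper open.
Joint ranges: [-3.01, 3.01], [-1.01, 2.22], [0.06, 2.58], [-1.02, 4.17], [0.09, 2.62], [-3.14, 3.14]. Speed limits (rad/s): [2.57, 2.57, 3.14, 3.14, 3.14, 3.14].

### API

Orientations are given as a 3x3 rotation matrix whose columns are the frame's x, y, z axes.
In Python, from station import bot, get_image, get_calibration, finish_job gives the robot as it stands. The module is installed in compiled form; this text tells all that it offers.
- The arm moves only by the tool move_arm, never from a script. Its argument "rows" is a list of rows, each an object with "slide": the shift along the tool's x, y, z in units of 25 mm (1.0 is 25 mm), a list of three; "twist": the turn, a rotation vector about the tool's x, y, z in rad, a list of three; "claw": the closure, from 0 (fully open) to 1 (shut). A call has 1 to 8 rows; each row is the pose to reach, as a shift and turn from the pose measured when the call began, along the tool's axes at that moment; what a row does not reach only later rows make up. A row lasts 1/12 s, in which the tool goes at most 41.7 mm and 7.16 degrees, less where a joint would pass 70% of its speed; a pose out of reach is approached as far as the arm can. A call with a gripper value outside its range is refused whole. The fingers move at their own pace and stop on an object; "newtons" is the grip in N (left out, the last holds). Time passes only in rows, so rows that repeat a pose let the fingers close. It gives the time, the measured TCP pose, the force and the opening at its end, in the units of the state.
- bot.get_obs(): the state, without advancing time (a new reading comes with each control period).
- get_image(name): name is "side" or "top" or "wrist"; returns the picture (400x640x3 uint8, red, green, blue); there is no depth.
- get_calibration(name): a dict with "intrinsics" (3x3 intrinsics, pixels), "T" (4x4, takes a point from camera to world coordinates). Camera axes: x right, y up, looking along -z (the intrinsics and any distortion apply to the point x, -y, -z); pixel columns grow to the right and rows downward; lengths in m; the calibration is good to about 2 mm. A picture is of the moment at which its call begins: read the wrist's pose just before it. get_calibration takes no time and is no camera call; for the wrist camera it gives the pose at the moment of the call.
- finish_job(): hands the job in, once; it reports no verdict.
The state is a dict: "time_s": time; "joints": joint angles; "joint_vel": joint speeds; "tau": joint torques, N m; "eef_pos": TCP position; "eef_rot": TCP orientation; "force": force on the tool from outside, world axes, zero at the start; "wrist_torque": the same for the moment, N m; "gripper_width": opening from 0.0 (shut) to 1.0 (fully open).
Only numpy, scipy, OpenCV 4.12 (cv2) and the standard library are available. Lean on these libraries where they do the work, as an engineer would, in place of code of your own. Each camera call takes 0.05 s, during which the arm holds its last target. There are 200 camera calls.

### The job

Put the red stopper away in the wooden caddy with your fingertips, without picking it up: press the blue cover down at its yellow spot and let go so that it pops open, then push the stopper along the white deck until it drops into the compartment, and press the cover down again so that it latches shut. Leave everything else on the table where it is.

Things in the scene. Friction and masses are not known exactly. Their poses are not given: they have to be found in the camera images.
- caddy: wooden caddy fixed to the table, 230 mm long (x), 136 wide (y); origin: centre of its underside, x away from the robot (turned by its yaw), z up. Near half: white deck 60 mm above the table, x = -115 to -5 mm, near end open. Behind it the compartment: x = -5 to 100, y = -60 to 60 mm, floor 6 mm above the table. 8 mm walls, 70 mm tall, along both sides: rims 10 mm above the deck; 15 mm end wall
- cover (a joint): angle of the blue cover (rad): 0 = latched shut, positive = open. Panel 99 x 114 x 8 mm, hinged at the far edge (hinge line along caddy y at x = 100 mm, 66 mm above the table); shut, its top is 70 mm above the table, its free edge at caddy x = -2 mm. Pressed below -0.05 and let go, the latched cover springs open to 0.84 in about 1 s; the open one, pressed as far down, stays latched when let go
- cover_press (a point): centre of the yellow spot (28 mm across) on the cover's top, 84 mm from the hinge line (caddy x = 16 mm when shut); moves with the cover. The latch trips 4 to 5 mm below shut; a firm stop comes at 6 mm (-0.07 rad). Swinging the cover down takes 2 to 5 N here, unevenly; the stop is felt above 8 N. The open cover yields softly both ways
- stopper_center (a point): centre of the red wooden stopper, a disc 32 mm across and 18 mm tall, about 14 g, lying flat on the white deck in front of the cover (its centre 69 mm above the table)
- glue_stick: bystander: yellow glue stick with a white cap, standing upright close to one side of the caddy, 29 mm across, 92 mm tall; origin at the centre of its foot
- paint_jar: bystander: small glass jar with a green cap, close to the other side of the caddy, 48 mm across, 58 mm tall; origin at the centre of its foot
- rope_bottle: bystander: squat bottle wound with pale rope, 85 mm across, 104 mm tall; origin at the centre of its foot
- tub: bystander: white tub with an orange band, 118 mm across, 112 mm tall; origin at the centre of its foot
- stick_cup: bystander: blue cup full of thin wooden sticks, 68 mm across, 200 mm tall with the sticks; origin at the centre of its foot
- brush: bystander: a brush lying flat on the table; origin at the middle of its length, on the table
- plate: bystander: white plate, 150 mm across, 18 mm tall; origin at the centre of its foot
Not all that is in view belongs to the job. Of the things like the part that bears stopper_center, leave any that is purple; of the rest the smaller one is meant.

How it is judged:
On the way, in this order (a step that is already met when the one before it is completed fails the run):
1. the cover has popped open (beyond 0.6 rad) with the stopper still on the deck (value of joint cover above 0.6 rad and height (world z) of stopper_center above 0.055 m), for 0.2 s.
2. the stopper lies in the compartment (x of stopper_center in the frame of caddy between 0 and 0.1 m and y of stopper_center in the frame of caddy between -0.06 and 0.06 m and z of stopper_center in the frame of caddy below 0.04 m), for 0.2 s.
3. the cover is latched shut again and nobody holds it (value of joint cover below 0.03 rad and contact force between the fingers and cover below 0.1 N), for 0.2 s.
At the end, for the whole second after the job is handed in: the stopper lies at rest within the compartment (its centre below 40 mm above the table), and the cover stays latched shut by itself (below 0.03 rad) (all of step 2 and value of joint cover below 0.03 rad and velocity of joint cover below 0.05 rad/s and linear speed of stopper below 0.02 m/s); the robot touches nothing.
It fails at once if the stopper is lifted (its centre over 30 mm above where it lies on the deck) (height (world z) of stopper_center above 0.1 m).
It fails at once if a bystander is shifted by more than 30 mm (distance of any of glue_stick, paint_jar, rope_bottle, tub, stick_cup, brush, plate from where it was at the start of the episode above 0.03 m).
It fails at once if a standing bystander is knocked over (angle between any of glue_stick, paint_jar, rope_bottle, tub, stick_cup's own z axis and vertical above 0.5 rad).
It also fails if it takes over 61 s, if anything falls off the work surface, if the arm or the gripper's body presses on something with over 40 N, if the wrist force passes 120 N, or if a joint passes its speed limit or range.

## Working session

There is one attempt and no reset: what is moved stays moved. The work goes in short steps, Python scripts to look and compute and a tool call to move; the robot and the scene stay as the last step left them, time stands still between calls to the robot, and variables do not carry over. Pictures are saved under pics/ and viewed, about 8 in all and at most 12, crops included, and the job is handed in when it is done.

Besides the shell and the picture viewer there is one more tool, called after "Call:" in YAML: its name, and indented under it one key for each argument. move_arm: Moves the arm, as the interface text tells. Its arguments: {"type":"object","properties":{"rows":{"type":"array","items":{"type":"object","properties":{"slide":{"type":"array","items":{"type":"number"}},"twist":{"type":"array","items":{"type":"number"}},"claw":{"type":"number"}}}},"newtons":{"type":"number"}},"required":["rows"]}

```bash
mkdir -p pics; cat > h.py <<'E'
import numpy as np, cv2
from station import bot,get_image,get_calibration
np.set_printoptions(precision=4,suppress=True)
def snap(n,f,crop=None,s=1):
    c=get_calibration(n); im=get_image(n)[:,:,::-1]
    if crop: im=im[crop[1]:crop[3],crop[0]:crop[2]]
    cv2.imwrite('pics/'+f,cv2.resize(im,None,fx=s,fy=s,interpolation=cv2.INTER_CUBIC)); return c
def ray(c,u,v):
    d=np.linalg.inv(c['intrinsics'])@[u,v,1]; R=c['T'][:3,:3]
    return c['T'][:3,3],R@np.array([d[0],-d[1],-d[2]])
def at(c,u,v,z):
    o,d=ray(c,u,v); return o+d*(z-o[2])/d[2]
def proj(c,p):
    q=np.linalg.inv(c['T'])@np.append(p,1); q=c['intrinsics']@[q[0],-q[1],-q[2]]; return q[:2]/q[2]
E
python3 - <<'E'
from h import *
for n in('top','side'):
    c=snap(n,n+'0.png'); print(n,c)
o=bot.get_obs(); print(o['eef_pos'],o['eef_rot'],o['time_s'])
E
```

```text
top {'intrinsics': array([[374.5735,   0.    , 318.2798],
       [  0.    , 374.5735, 199.3536],
       [  0.    ,   0.    ,   1.    ]]), 'T': array([[ 0.0089,  0.9839, -0.1783,  0.3441],
       [-0.9999,  0.0101,  0.0058, -0.0352],
       [ 0.0075,  0.1783,  0.984 ,  1.0475],
       [ 0.    ,  0.    ,  0.    ,  1.    ]])}
side {'intrinsics': array([[468.7182,   0.    , 313.327 ],
       [  0.    , 468.7182, 196.6768],
       [  0.    ,   0.    ,   1.    ]]), 'T': array([[-0.7824,  0.4365, -0.4442, -0.0141],
       [-0.6228, -0.558 ,  0.5484,  0.6137],
       [-0.0085,  0.7057,  0.7085,  0.9139],
       [ 0.    ,  0.    ,  0.    ,  1.    ]])}
[ 0.2631 -0.5663  0.2302] [[-0.0006  0.4212 -0.907 ]
 [ 0.0018 -0.907  -0.4212]
 [-1.     -0.0018 -0.0002]] 0.1
```

View pics/top0.png

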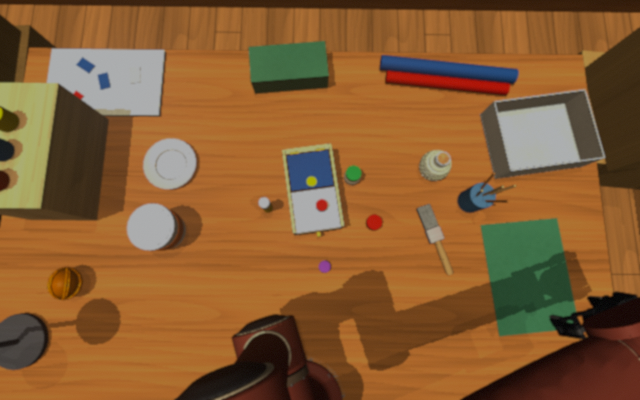

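View pics/side0.png

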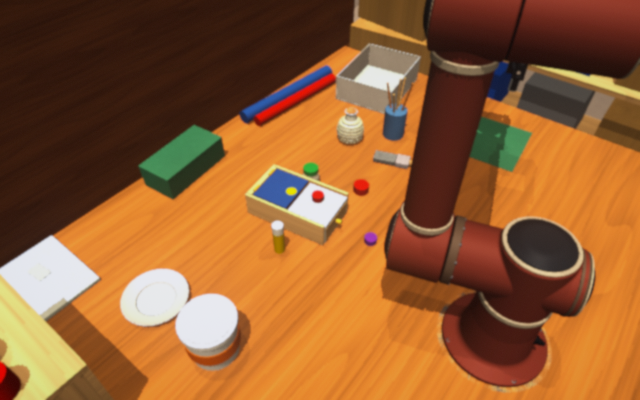

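Top view: the candidates are the red disc on the deck (322,205), a larger red disc on the table (374,222) and a purple disc (325,266). I choose the one at (322,205). The glue stick is at (264,204), the jar at (354,174), and the cover spot at (312,181). Next is a close crop to check this.

```bash
python3 - <<'E'
from h import *
c=snap('top','crop1.png',(260,135,385,245),4.8)
im=get_image('top')
def cen(m):
    n,l,s,ce=cv2.connectedComponentsWithStats(m.astype(np.uint8)); return [(s[i,4],s[i,:4],ce[i]) for i in range(1,n) if s[i,4]>15]
r,g,b=[im[:,:,i].astype(int) for i in range(3)]
R=np.zeros(r.shape,bool);R[135:245,260:400]=1
for nm,m,z in(('red',(r>130)&(g<60)&(b<60)&R,.078),('yel',(r>150)&(g>140)&(b<80)&R,.07),('blue',(b>r+25)&(b>g+15)&R,.07),('white',(r>150)&(abs(r-b)<40)&R,.06)):
    for a,bx,q in cen(m): print(nm,a,bx,q,at(c,*q,z))
    if nm in('blue','white'):
        n,l,s,ce=cv2.connectedComponentsWithStats(m.astype(np.uint8)); k=1+np.argmax(s[1:,4])
        ys,xs=np.where(l==k); P=np.array([at(c,x,y,z)[:2] for x,y in zip(xs,ys)]); rr=cv2.minAreaRect((P*1000).astype(np.float32)); print(rr)
E
```

```text
red 77 [317 200  10  10] [321.4416 204.8442] [ 0.5053 -0.0493  0.078 ]
red 186 [366 215  16  15] [373.9677 221.914 ] [ 0.4616 -0.1865  0.078 ]
yel 66 [307 177   9   9] [311.0606 180.8485] [ 0.5714 -0.0212  0.07  ]
blue 1351 [287 150  46  41] [309.4515 169.2132] [ 0.6034 -0.0165  0.07  ]
((601.6895141601562, -16.83269500732422), (97.60833740234375, 112.54579162597656), 8.891759872436523)
white 1692 [291 187  51  46] [315.0656 209.9988] [ 0.4942 -0.0327  0.06  ]
white 78 [260 197   9  11] [263.6154 201.9615] [0.5145 0.105  0.06  ]
((495.873046875, -33.98826599121094), (107.94776153564453, 121.55797576904297), 8.70835018157959)
```

View pics/crop1.png

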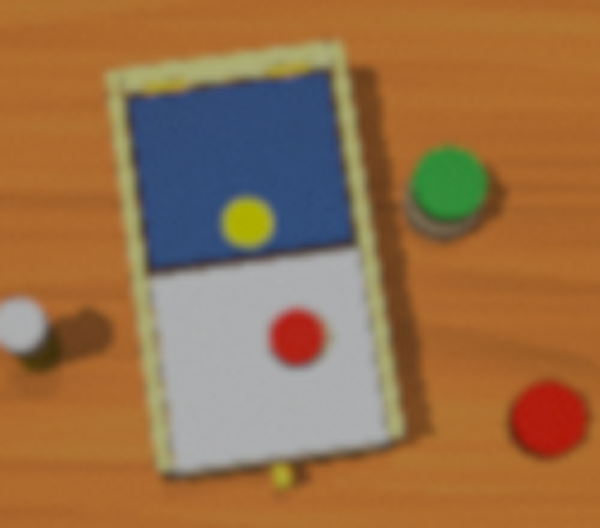

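The crop confirms it: the stopper lies on the deck. Estimated caddy origin (0.5545, -0.0245), yaw 0.155 rad. The yellow spot is near (0.571, -0.0215) and the stopper near caddy (-53, -17) mm. I'll go above the spot with the fingers shut.

Call:
move_arm:
  rows:
    - {"slide":[0,-1,-1.4],"twist":[0.1,0,0],"claw":1}
    - {"slide":[0,-2,-2.8],"twist":[0.2,0,0],"claw":1}
    - {"slide":[0,-3,-4.2],"twist":[0.279,0,0],"claw":1}
    - {"slide":[0,-4,-5.6],"twist":[0.279,0,0],"claw":1}
    - {"slide":[0,-5,-7],"twist":[0.279,0,0],"claw":1}
    - {"slide":[0,-6,-8.4],"twist":[0.279,0,0],"claw":1}
    - {"slide":[0,-7,-9.8],"twist":[0.279,0,0],"claw":1}
    - {"slide":[0,-8,-11.1],"twist":[0.279,0,0],"claw":1}

```text
time_s: 0.87
eef_pos: [0.4269, -0.2743, 0.2308]
eef_rot: [[-0.0, 0.155, -0.988], [0.001, -0.988, -0.155], [-1.0, -0.001, -0.0]]
force: [1.2, 0.1, -0.4]
gripper_width: -0.002
```

```bash
cat >> h.py <<'E'
O=np.array([.5545,-.0245,0]);a=.155;C=np.array([[np.cos(a),-np.sin(a),0],[np.sin(a),np.cos(a),0],[0,0,1]])
def st():
    o=bot.get_obs(); p=C.T@(o['eef_pos']-O); print('t',o['time_s'],'caddy mm',p*1000,'F',o['force'],'w',o['gripper_width']); print('R in caddy',(C.T@o['eef_rot']).ravel()); return o
def go(o,x,y,z): print('slide',o['eef_rot'].T@(C@np.array([x,y,z])/1000+O-o['eef_pos'])/.025)
E
python3 - <<'E'
from h import *
o=st(); go(o,16,0,150)
E
```

```text
t 0.8667 caddy mm [-164.6323 -227.0582  230.7715] F [ 1.2294  0.0661 -0.4392] w -0.0017028387534844876
R in caddy [ 0.0001  0.0004 -1.      0.0011 -1.     -0.0004 -1.     -0.0011 -0.0001]
slide [ 3.2414 -9.0758 -7.2288]
```

Call:
move_arm:
  rows:
    - {"slide":[0.4,-1.2,-1],"claw":1}
    - {"slide":[0.8,-2.4,-2],"claw":1}
    - {"slide":[1.2,-3.6,-3],"claw":1}
    - {"slide":[1.6,-4.8,-4],"claw":1}
    - {"slide":[2.0,-6.0,-5],"claw":1}
    - {"slide":[2.4,-7.2,-6],"claw":1}
    - {"slide":[2.8,-8.2,-6.8],"claw":1}
    - {"slide":[3.2,-9.1,-7.2],"claw":1}

```text
invalid input at $.rows[0]: expected keys slide, twist, claw
```

Call:
move_arm:
  rows:
    - {"slide":[0,0,0],"claw":1}
    - {"slide":[0,0,0],"claw":1}

```text
invalid input at $.rows[0]: expected keys slide, twist, claw
```

```bash
python3 - <<'E'
from h import *
o=st(); go(o,16,0,80)
c=get_calibration('wrist'); print(proj(c,C@[.016,0,.07]+O),proj(c,C@[-.0525,-.017,.078]+O),c['T'][:3,3])
snap('wrist','w1.png')
E
```

```text
t 0.8667 caddy mm [-164.6323 -227.0582  230.7715] F [ 1.2294  0.0661 -0.4392] w -0.0017028387534844876
R in caddy [ 0.0001  0.0004 -1.      0.0011 -1.     -0.0004 -1.     -0.0011 -0.0001]
slide [ 6.0414 -9.0728 -7.2285]
[  1.2817 -65.4783] [39.4197 37.1159] [ 0.5057 -0.2629  0.3735]
```

View pics/w1.png

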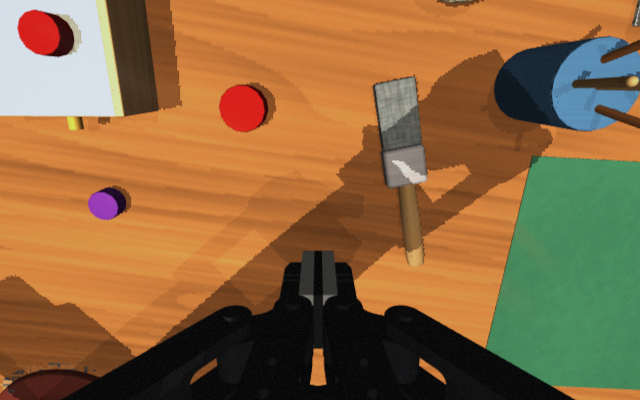

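The move was refused because the rows need a twist. The wrist view shows the deck stopper at (45,33), against a predicted (39,37), so the estimate agrees within a few mm. Moving on.

Call:
move_arm:
  rows:
    - {"slide":[0.4,-1.2,-1],"twist":[0,0,0],"claw":1}
    - {"slide":[0.8,-2.4,-2],"twist":[0,0,0],"claw":1}
    - {"slide":[1.2,-3.6,-3],"twist":[0,0,0],"claw":1}
    - {"slide":[1.6,-4.8,-4],"twist":[0,0,0],"claw":1}
    - {"slide":[2.0,-6.0,-5],"twist":[0,0,0],"claw":1}
    - {"slide":[2.4,-7.2,-6],"twist":[0,0,0],"claw":1}
    - {"slide":[2.8,-8.2,-6.8],"twist":[0,0,0],"claw":1}
    - {"slide":[3.2,-9.1,-7.2],"twist":[0,0,0],"claw":1}

```text
time_s: 1.58
eef_pos: [0.5723, -0.012, 0.1521]
eef_rot: [[0.003, 0.163, -0.987], [0.007, -0.987, -0.163], [-1.0, -0.006, -0.004]]
force: [-0.4, -0.3, -0.8]
gripper_width: -0.004
```

Call:
move_arm:
  rows:
    - {"slide":[0,0,0],"twist":[0,0,0],"claw":1}
    - {"slide":[0,0,0],"twist":[0,0,0],"claw":1}

```text
time_s: 1.75
eef_pos: [0.5718, -0.011, 0.1509]
eef_rot: [[0.001, 0.166, -0.986], [0.007, -0.986, -0.166], [-1.0, -0.006, -0.002]]
force: [0.3, 0.2, 0.4]
gripper_width: 0.0
```

```bash
python3 - <<'E'
from h import *
o=st(); go(o,16,0,80)
c=get_calibration('wrist'); print(proj(c,C@[.016,0,.07]+O),proj(c,C@[-.0525,-.017,.078]+O))
snap('wrist','w2.png')
E
```

```text
t 1.75 caddy mm [ 19.1671  10.6939 150.9052] F [0.2758 0.2401 0.4157] w 0.0003122314384075637
R in caddy [ 0.0016  0.0114 -0.9999  0.0065 -0.9999 -0.0114 -1.     -0.0064 -0.0017]
slide [2.8332 0.4446 0.1363]
[333.2622 213.9706] [355.3925 309.8449]
```

View pics/w2.png

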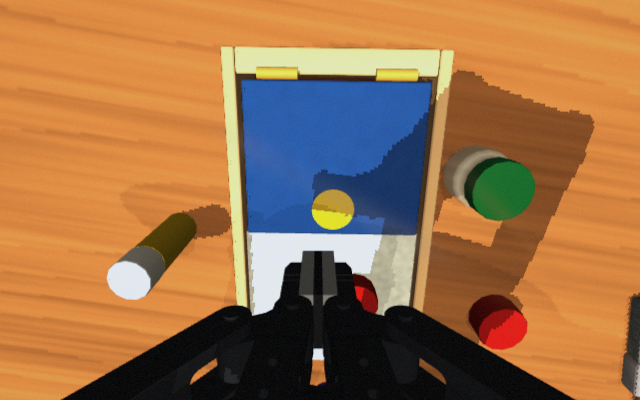

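The wrist view shows the spot at (333,209), against a predicted (333,214), so the pose is good to about 2 mm. Descending.

Call:
move_arm:
  rows:
    - {"slide":[0.9,0.2,0.05],"twist":[0,0,0],"claw":1}
    - {"slide":[1.8,0.44,0.08],"twist":[0,0,0],"claw":1}
    - {"slide":[2.5,0.44,0.08],"twist":[0,0,0],"claw":1}
    - {"slide":[2.83,0.44,0.08],"twist":[0,0,0],"claw":1}
    - {"slide":[3.1,0.44,0.08],"twist":[0,0,0],"claw":1}
    - {"slide":[3.2,0.44,0.08],"twist":[0,0,0],"claw":1}
    - {"slide":[3.28,0.44,0.08],"twist":[0,0,0],"claw":1}
    - {"slide":[3.33,0.44,0.08],"twist":[0,0,0],"claw":1}

```text
time_s: 2.47
eef_pos: [0.5728, -0.0232, 0.0696]
eef_rot: [[0.004, 0.164, -0.986], [0.005, -0.986, -0.164], [-1.0, -0.005, -0.005]]
force: [-1.0, -0.5, 1.8]
gripper_width: -0.0
```

Call:
move_arm:
  rows:
    - {"slide":[0.06,0,0],"twist":[0,0,0],"claw":1}
    - {"slide":[0.12,0,0],"twist":[0,0,0],"claw":1}
    - {"slide":[0.18,0,0],"twist":[0,0,0],"claw":1}
    - {"slide":[0.24,0,0],"twist":[0,0,0],"claw":1}
    - {"slide":[0.24,0,0],"twist":[0,0,0],"claw":1}

```text
time_s: 2.88
eef_pos: [0.5736, -0.0234, 0.0645]
eef_rot: [[0.005, 0.164, -0.986], [0.005, -0.986, -0.164], [-1.0, -0.004, -0.006]]
force: [-1.0, -1.2, 3.8]
gripper_width: -0.004
```

Call:
move_arm:
  rows:
    - {"slide":[0.06,0,0],"twist":[0,0,0],"claw":1}
    - {"slide":[0.1,0,0],"twist":[0,0,0],"claw":1}
    - {"slide":[0.1,0,0],"twist":[0,0,0],"claw":1}

```text
time_s: 3.13
eef_pos: [0.5738, -0.0234, 0.0642]
eef_rot: [[0.005, 0.164, -0.986], [0.005, -0.986, -0.164], [-1.0, -0.004, -0.005]]
force: [-7.3, 0.1, 14.1]
gripper_width: 0.003
```

The stop is felt at 14 N. Let go, lifting up and back.

Call:
move_arm:
  rows:
    - {"slide":[-1.5,0,0],"twist":[0,0,0],"claw":1}
    - {"slide":[-2.7,0,0.9],"twist":[0,0,0],"claw":1}
    - {"slide":[-3.6,0,2.0],"twist":[0,0,0],"claw":1}
    - {"slide":[-4.2,0.2,3.2],"twist":[0,0,0],"claw":1}
    - {"slide":[-4.5,0.4,4.2],"twist":[0,0,0],"claw":1}
    - {"slide":[-4.5,0.6,5.2],"twist":[0,0,0],"claw":1}
    - {"slide":[-4.5,0.6,5.2],"twist":[0,0,0],"claw":1}
    - {"slide":[-4.5,0.6,5.2],"twist":[0,0,0],"claw":1}

```text
time_s: 3.8
eef_pos: [0.447, -0.0602, 0.1758]
eef_rot: [[0.006, 0.163, -0.987], [0.005, -0.987, -0.163], [-1.0, -0.004, -0.006]]
force: [0.2, -0.5, -0.6]
gripper_width: -0.0
```

Call:
move_arm:
  rows:
    - {"slide":[0,0,0],"twist":[0,0,0],"claw":1}
    - {"slide":[0,0,0],"twist":[0,0,0],"claw":1}
    - {"slide":[0,0,0],"twist":[0,0,0],"claw":1}
    - {"slide":[0,0,0],"twist":[0,0,0],"claw":1}
    - {"slide":[0,0,0],"twist":[0,0,0],"claw":1}
    - {"slide":[0,0,0],"twist":[0,0,0],"claw":1}
    - {"slide":[0,0,0],"twist":[0,0,0],"claw":1}

```text
time_s: 4.38
eef_pos: [0.4471, -0.0601, 0.1757]
eef_rot: [[0.005, 0.163, -0.987], [0.005, -0.987, -0.163], [-1.0, -0.004, -0.006]]
force: [0.5, -0.1, 1.4]
gripper_width: 0.0
```

```bash
python3 - <<'E'
from h import *
o=st(); go(o,-97,-17,66)
c=get_calibration('wrist'); print(proj(c,C@[-.0525,-.017,.078]+O), [proj(c,C@[-.005,y,.06]+O) for y in (-.06,.06)])
snap('wrist','w3.png')
E
```

```text
t 4.3833 caddy mm [-111.5679  -18.6314  175.7009] F [ 0.5216 -0.0717  1.3562] w 0.00014657012507236712
R in caddy [ 0.006   0.0092 -0.9999  0.004  -0.9999 -0.0092 -1.     -0.0039 -0.0061]
slide [ 4.3917 -0.0427 -0.5567]
[315.4578 116.3741] [array([381.0124,  41.6785]), array([200.5136,  39.8403])]
```

View pics/w3.png

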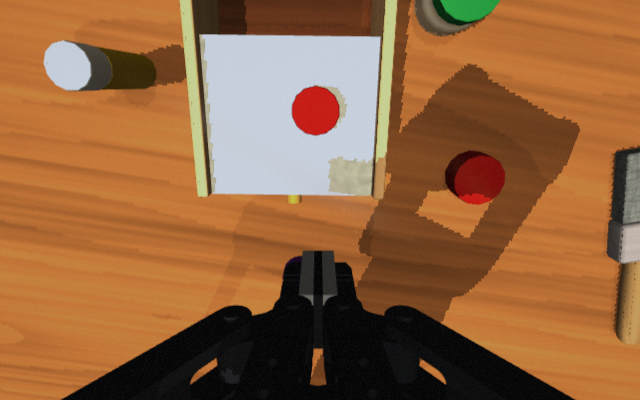

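The cover is open (the compartment shows at the top) and the stopper is on the deck at (316,110). The scene lies about 3 mm further in x than modelled. I'll tilt the tips forward and go down behind the stopper.

Call:
move_arm:
  rows:
    - {"slide":[1,0,-0.2],"twist":[0,0.1,0],"claw":1}
    - {"slide":[2,0,-0.4],"twist":[0,0.2,0],"claw":1}
    - {"slide":[3,-0.05,-0.6],"twist":[0,0.25,0],"claw":1}
    - {"slide":[3.8,-0.05,-0.6],"twist":[0,0.25,0],"claw":1}
    - {"slide":[4.3,-0.05,-0.6],"twist":[0,0.25,0],"claw":1}
    - {"slide":[4.38,-0.05,-0.6],"twist":[0,0.25,0],"claw":1}
    - {"slide":[4.38,-0.05,-0.6],"twist":[0,0.25,0],"claw":1}

```text
time_s: 5.02
eef_pos: [0.4616, -0.0557, 0.0655]
eef_rot: [[0.247, 0.163, -0.955], [0.046, -0.987, -0.157], [-0.968, -0.005, -0.252]]
force: [-0.4, -0.1, 0.5]
gripper_width: 0.001
```

```bash
python3 - <<'E'
from h import *
o=st(); go(o,-40,-17,66); go(o,5,-17,66)
snap('side','s2.png',(225,140,385,260),4)
E
```

```text
t 5.0167 caddy mm [-96.5759 -16.5039  65.4662] F [-0.4272 -0.0807  0.4625] w 0.001253778065671405
R in caddy [ 0.2515  0.0091 -0.9678  0.0071 -0.9999 -0.0075 -0.9678 -0.005  -0.2516]
slide [ 0.5485  0.0403 -2.1954]
slide [ 1.0012  0.0566 -3.9374]
```

View pics/s2.png

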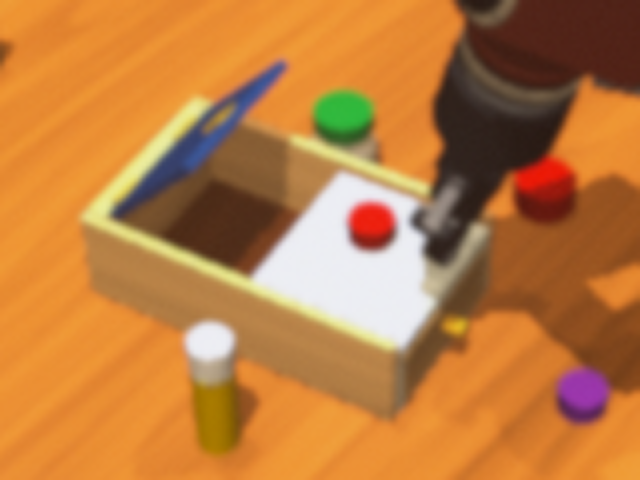

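The side view shows the cover open, with the tips just behind the stopper (372,225) and low over the deck. Pushing gently.

Call:
move_arm:
  rows:
    - {"slide":[0.1,0,-0.4],"twist":[0,0,0],"claw":1}
    - {"slide":[0.18,0.01,-0.7],"twist":[0,0,0],"claw":1}
    - {"slide":[0.24,0.02,-0.95],"twist":[0,0,0],"claw":1}
    - {"slide":[0.3,0.02,-1.2],"twist":[0,0,0],"claw":1}
    - {"slide":[0.37,0.03,-1.45],"twist":[0,0,0],"claw":1}
    - {"slide":[0.43,0.03,-1.7],"twist":[0,0,0],"claw":1}
    - {"slide":[0.49,0.04,-1.95],"twist":[0,0,0],"claw":1}
    - {"slide":[0.55,0.04,-2.2],"twist":[0,0,0],"claw":1}

```text
time_s: 5.73
eef_pos: [0.5193, -0.0476, 0.0674]
eef_rot: [[0.249, 0.163, -0.955], [0.045, -0.987, -0.157], [-0.967, -0.004, -0.253]]
force: [0.6, 0.1, 0.2]
gripper_width: -0.002
```

```bash
python3 - <<'E'
from h import *
o=st(); go(o,10,-17,66)
snap('side','s3.png',(225,140,385,260),4)
E
```

```text
t 5.7333 caddy mm [-38.3671 -17.4277  67.3715] F [0.5933 0.1269 0.2054] w -0.0017517344753063052
R in caddy [ 0.2534  0.0092 -0.9673  0.0061 -1.     -0.0079 -0.9673 -0.0039 -0.2534]
slide [ 0.5434  0.0009 -1.8577]
```

View pics/s3.png

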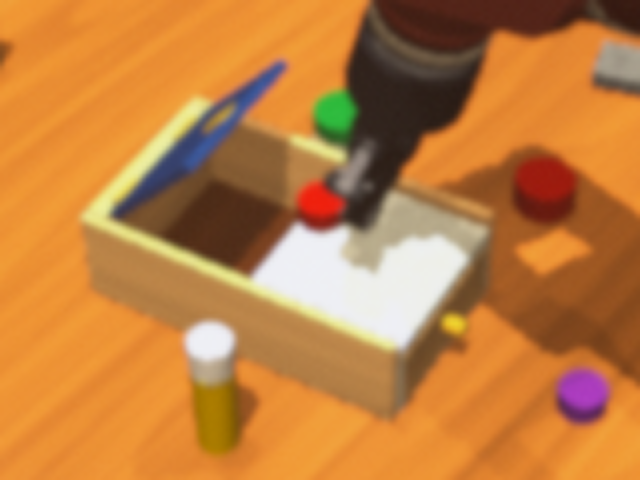

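The stopper (320,205) is being pushed towards the edge. Continuing over it.

Call:
move_arm:
  rows:
    - {"slide":[0.1,0,-0.3],"twist":[0,0,0],"claw":1}
    - {"slide":[0.18,0,-0.6],"twist":[0,0,0],"claw":1}
    - {"slide":[0.27,0,-0.9],"twist":[0,0,0],"claw":1}
    - {"slide":[0.36,0,-1.2],"twist":[0,0,0],"claw":1}
    - {"slide":[0.45,0,-1.5],"twist":[0,0,0],"claw":1}
    - {"slide":[0.5,0,-1.7],"twist":[0,0,0],"claw":1}
    - {"slide":[0.5,0,-1.7],"twist":[0,0,0],"claw":1}

```text
time_s: 6.37
eef_pos: [0.5651, -0.0403, 0.0668]
eef_rot: [[0.251, 0.164, -0.954], [0.045, -0.986, -0.158], [-0.967, -0.003, -0.255]]
force: [0.2, -0.1, 0.6]
gripper_width: 0.001
```

```bash
python3 - <<'E'
from h import *
o=st()
snap('side','s4.png',(225,140,385,260),4)
E
```

```text
t 6.3667 caddy mm [  8.0107 -17.236   66.7803] F [ 0.2324 -0.1195  0.5611] w 0.000817618481789171
R in caddy [ 0.2551  0.0096 -0.9669  0.0058 -0.9999 -0.0084 -0.9669 -0.0034 -0.2552]
```

View pics/s4.png

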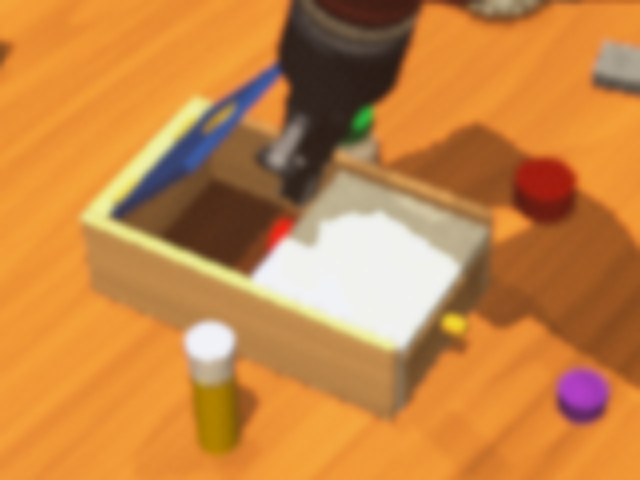

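The stopper has dropped into the compartment (red at (282,230), below the deck edge). Retreat back and up, upright, then go above the open cover's spot.

Call:
move_arm:
  rows:
    - {"slide":[-0.41,0,1.5],"twist":[0,0,0],"claw":1}
    - {"slide":[-1.5,0,1.3],"twist":[0,-0.06,0],"claw":1}
    - {"slide":[-3,0,0.9],"twist":[0,-0.16,0],"claw":1}
    - {"slide":[-4.4,0,0.5],"twist":[0,-0.255,0],"claw":1}
    - {"slide":[-5.44,0,0.22],"twist":[0,-0.255,0],"claw":1}
    - {"slide":[-5.44,0,0.22],"twist":[0,-0.255,0],"claw":1}
    - {"slide":[-5.44,0,0.22],"twist":[0,-0.255,0],"claw":1}

```text
time_s: 7.0
eef_pos: [0.5264, -0.0476, 0.1991]
eef_rot: [[0.006, 0.164, -0.986], [0.003, -0.986, -0.164], [-1.0, -0.002, -0.007]]
force: [-0.2, 0.2, -0.8]
gripper_width: -0.003
```

```bash
python3 - <<'E'
from h import *
o=st(); go(o,50,0,170)
c=get_calibration('wrist');print([proj(c,C@[x,0,.006]+O) for x in (0,.05)])
snap('wrist','w4.png')
E
```

```text
t 7.0 caddy mm [-31.327  -18.49   199.1429] F [-0.231   0.1708 -0.7642] w -0.003478386837860676
R in caddy [ 0.0067  0.0098 -0.9999  0.0018 -1.     -0.0097 -1.     -0.0018 -0.0067]
slide [ 1.1888 -0.7058 -3.2523]
[array([297.8298, 138.1211]), array([297.4721,  81.8153])]
```

View pics/w4.png

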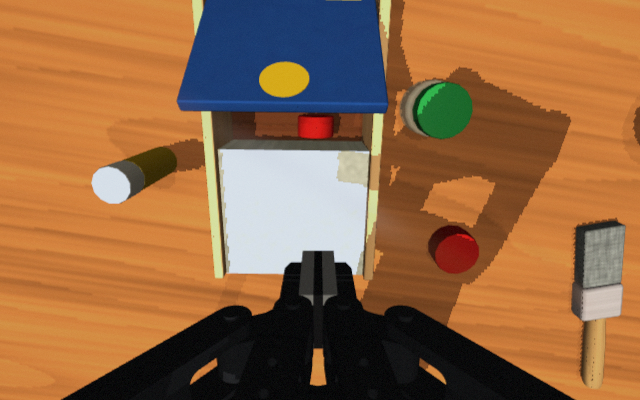

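The stopper lies in the compartment at (316,127), clear of the deck edge. The cover is open with its spot at (284,79). Moving over it.

Call:
move_arm:
  rows:
    - {"slide":[0,-0.3,-1.2],"twist":[0,0,0],"claw":1}
    - {"slide":[0,-0.7,-2.5],"twist":[0,0,0],"claw":1}
    - {"slide":[0.4,-0.75,-3.5],"twist":[0,0,0],"claw":1}
    - {"slide":[1.0,-0.75,-3.5],"twist":[0,0,0],"claw":1}
    - {"slide":[1.2,-0.75,-3.5],"twist":[0,0,0],"claw":1}
    - {"slide":[1.2,-0.75,-3.5],"twist":[0,0,0],"claw":1}

```text
time_s: 7.55
eef_pos: [0.6054, -0.0141, 0.1625]
eef_rot: [[-0.006, 0.164, -0.986], [0.005, -0.986, -0.164], [-1.0, -0.006, 0.005]]
force: [-1.1, -0.3, 0.0]
gripper_width: 0.004
```

```bash
python3 - <<'E'
from h import *
o=st()
for x,z in((54,138),(50,122),(46,112),(41,103),(36,95),(31,88),(27,82),(22,74),(20,68),(20,63)): go(o,x,0,z)
E
```

```text
t 7.55 caddy mm [ 51.9122   2.459  162.5443] F [-1.0509 -0.2514  0.0338] w 0.003965326007398649
R in caddy [-0.0048  0.0095 -0.9999  0.0057 -0.9999 -0.0095 -1.     -0.0058  0.0048]
slide [ 0.9808  0.1048 -0.0873]
slide [1.6215 0.107  0.0697]
slide [2.0223 0.1078 0.2278]
slide [2.3832 0.108  0.426 ]
slide [2.7042 0.108  0.6245]
slide [2.9852 0.1077 0.8231]
slide [3.2259 0.1076 0.982 ]
slide [3.5469 0.1075 1.1804]
slide [3.7873 0.1082 1.2593]
slide [3.9873 0.1093 1.2583]
```

Call:
move_arm:
  rows:
    - {"slide":[0.5,0.05,-0.09],"twist":[0,0,0],"claw":1}
    - {"slide":[1.0,0.1,-0.08],"twist":[0,0,0],"claw":1}
    - {"slide":[1.35,0.1,0],"twist":[0,0,0],"claw":1}
    - {"slide":[1.65,0.1,0.08],"twist":[0,0,0],"claw":1}
    - {"slide":[2.0,0.1,0.22],"twist":[0,0,0],"claw":1}
    - {"slide":[2.35,0.1,0.42],"twist":[0,0,0],"claw":1}
    - {"slide":[2.7,0.1,0.62],"twist":[0,0,0],"claw":1}
    - {"slide":[3.0,0.1,0.82],"twist":[0,0,0],"claw":1}

```text
time_s: 8.22
eef_pos: [0.5851, -0.0196, 0.0872]
eef_rot: [[-0.004, 0.164, -0.987], [0.005, -0.986, -0.164], [-1.0, -0.006, 0.003]]
force: [2.4, 1.0, 2.1]
gripper_width: -0.006
```

```bash
python3 - <<'E'
from h import *
o=st()
for x,z in((27,82),(22,74),(20,68),(20,63)): go(o,x,0,z)
E
```

```text
t 8.2167 caddy mm [31.0234  0.11   87.2401] F [2.4246 1.0283 2.11  ] w -0.005885495898314633
R in caddy [-0.0033  0.0094 -1.      0.0055 -0.9999 -0.0095 -1.     -0.0055  0.0033]
slide [0.2101 0.004  0.1603]
slide [0.5308 0.0039 0.3592]
slide [0.771  0.0045 0.4384]
slide [0.971  0.0056 0.4378]
```

Call:
move_arm:
  rows:
    - {"slide":[0.2,0,0.15],"twist":[0,0,0],"claw":1}
    - {"slide":[0.4,0,0.28],"twist":[0,0,0],"claw":1}
    - {"slide":[0.55,0,0.37],"twist":[0,0,0],"claw":1}
    - {"slide":[0.68,0,0.43],"twist":[0,0,0],"claw":1}
    - {"slide":[0.78,0,0.44],"twist":[0,0,0],"claw":1}
    - {"slide":[0.88,0,0.44],"twist":[0,0,0],"claw":1}
    - {"slide":[0.95,0,0.44],"twist":[0,0,0],"claw":1}
    - {"slide":[0.98,0,0.44],"twist":[0,0,0],"claw":1}

```text
time_s: 8.88
eef_pos: [0.5743, -0.0215, 0.0643]
eef_rot: [[-0.005, 0.164, -0.986], [0.004, -0.986, -0.164], [-1.0, -0.005, 0.005]]
force: [-5.2, 0.7, 15.3]
gripper_width: -0.004
```

The stop is felt at 15 N. Release straight up, then move back.

Call:
move_arm:
  rows:
    - {"slide":[-0.6,0,0],"twist":[0,0,0],"claw":1}
    - {"slide":[-1.6,0,0],"twist":[0,0,0],"claw":1}
    - {"slide":[-2.8,0,0.6],"twist":[0,0,0],"claw":1}
    - {"slide":[-4,0,1.6],"twist":[0,0,0],"claw":1}
    - {"slide":[-5,0,2.6],"twist":[0,0,0],"claw":1}
    - {"slide":[-5.5,0,3.6],"twist":[0,0,0],"claw":1}
    - {"slide":[-5.5,0,3.6],"twist":[0,0,0],"claw":1}
    - {"slide":[-5.5,0,3.6],"twist":[0,0,0],"claw":1}

```text
time_s: 9.55
eef_pos: [0.4855, -0.037, 0.2023]
eef_rot: [[-0.005, 0.163, -0.987], [0.004, -0.987, -0.163], [-1.0, -0.005, 0.004]]
force: [0.3, -0.8, 0.4]
gripper_width: 0.0
```

Call:
move_arm:
  rows:
    - {"slide":[0,0,0],"twist":[0,0,0],"claw":1}
    - {"slide":[0,0,0],"twist":[0,0,0],"claw":1}
    - {"slide":[0,0,0],"twist":[0,0,0],"claw":1}
    - {"slide":[0,0,0],"twist":[0,0,0],"claw":1}

```text
time_s: 9.88
eef_pos: [0.4854, -0.0368, 0.201]
eef_rot: [[-0.008, 0.164, -0.987], [0.005, -0.987, -0.164], [-1.0, -0.006, 0.007]]
force: [-1.1, 0.3, -0.3]
gripper_width: 0.004
```

```bash
python3 - <<'E'
from h import *
o=st(); print(o['joint_vel'])
snap('side','s5.png',(225,140,385,260),4)
E
```

```text
t 9.8833 caddy mm [-70.1743  -1.4792 201.0307] F [-1.1193  0.3247 -0.3458] w 0.0037486889799358256
R in caddy [-0.0068  0.0093 -0.9999  0.006  -0.9999 -0.0093 -1.     -0.006   0.0067]
[-0.001  -0.0057 -0.0003  0.0007  0.0015 -0.0013]
```

View pics/s5.png

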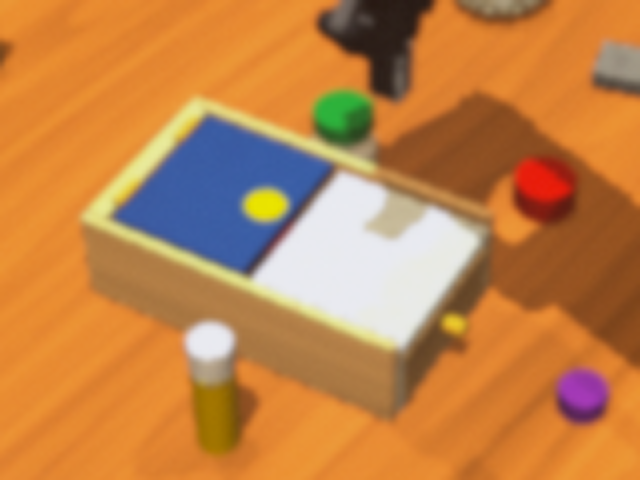

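The side view shows the cover shut with its spot at (266,205), the deck empty, the bystanders in view unmoved and the arm clear. Handing in.

```bash
python3 -c "
from station import finish_job
print(finish_job())"
```

```text
the job is handed in; nothing more can be done
None
```

The red stopper is in the compartment and the cover is latched shut. I handed the job in at about 10 s of the 61 s allowed; no verdict was reported.

- **Opening:** I pressed the cover to its stop (14 N) and it popped open, with the stopper still on the deck.
- **Stopper:** I pushed it with shut fingertips until it dropped into the compartment. A wrist picture taken before closing showed it there. I couldn't tell whether it lies flat or leans against the deck wall, and the cover now hides it.
- **Closing:** I pressed the cover to its stop again (15 N) and let go. About 0.8 s later the side view showed it still shut.
- **Last checks:** The deck was empty and the arm was clear, with the wrist force at noise level. The glue stick and jar looked unmoved. I didn't check the other bystanders separately, but the arm never went near them.
- **Disagreements:** The wrist views placed the caddy about 3 mm further from the robot than my first estimate, and I allowed for that. One pair of moves was refused because I left out the twist; nothing moved.

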